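# Line up the muffins in the sandwich press and hold the lid at the height tab

## Robot

A 6-joint arm with a two-finger parallel gripper is mounted at the origin on the work surface. World frame = base frame: x ahead of the robot, y to its left, z up, the work surface at z = 0. Lengths are in m, angles in rad, forces in N, time in s.
With the tool pointing down it reaches from about 0.375 to 0.9 m from the base axis. Payload 3.1 kg.
Tool frame: the origin (TCP) lies on the centre line of the jaws, within the pads' length; the fingertips stand 11 mm ahead of it and the grasp point (between the pads) lies 8 mm behind it; x points along the fingers, y is the direction in which the jaws open and shut, and the axes are right-handed (so a half turn about x gives the same grasp; the last joint's range is limited). The gripper opens to 87 mm and grips with 3 to 60 N. Pads are 19 mm wide; open, the fingers measure 117 mm over their backs; the gripper's body (75 mm by 190 mm) begins 51 mm behind the grasp point.
Start: joints at [-1.444, 0.527, 1.433, -0, 1.181, -0.178], TCP at [0.188, -0.596, 0.234] pointing down, gripper open.
Joint ranges: [-3.08, 3.08], [-0.75, 2.2], [0.22, 2.44], [-1.43, 4.57], [0, 2.65], [-2.85, 2.85]. Speed limits (rad/s): [2.79, 2.79, 3.14, 3.14, 3.14, 3.14].

## Interface

Orientations are given as a unit quaternion [x, y, z, w].
In Python, from rig import robot, camera, camera_info gives the robot as it stands.
- The arm moves only by the shell command python3 -m inch 'ROWS' [FORCE]. ROWS is JSON, a list that holds one entry, the list of rows, each a list of 5 numbers: the shift along the tool's x, y, z in cm, then the turn about the tool's x in rad, then the opening, from 0 (shut) to 1 (fully open). A call has 1 to 8 rows; each row shifts and turns the pose as measured when the row begins, along the tool's axes as they then stand; what a row does not reach is not made up. A row lasts 1/12 s, in which the tool goes at most 41.7 mm and 7.16 degrees, less where a joint would pass 70% of its speed; a pose out of reach is approached as far as the arm can. A call with a gripper value outside its range is refused whole. The fingers move at their own pace and stop on an object; FORCE is the grip in N (left out, the last holds). Time passes only in rows, so rows that do not move let the fingers close. It gives the time, the measured TCP pose, the force and the opening at its end, in the units of the state.
- robot.get_obs(): the state, without advancing time (a new reading comes with each control period).
- camera(name): name is "scene" or "top" or "wrist"; returns the picture (400x640x3 uint8, red, green, blue); there is no depth.
- camera_info(name): a dict with "camera_matrix" (3x3 intrinsics, pixels), "dist" ([k1, k2, p1, p2, k3] as OpenCV has them; the pictures are not rectified), "rvec" (rotation vector, rad) and "tvec" (3), from world to camera coordinates, as OpenCV has them. Camera axes: x right, y down, z forward; pixel columns grow to the right and rows downward; lengths in m; the calibration is good to about 2 mm. A picture is of the moment at which its call begins: read the wrist's pose just before it. camera_info takes no time and is no camera call; for the wrist camera it gives the pose at the moment of the call.
- robot.hand_in(): hands the job in, once; it reports no verdict.
The state is a dict: "time": time; "q": joint angles; "joint_velocities": joint speeds; "joint_torque": joint torques, N m; "position": TCP position; "tool_rot": TCP orientation; "ft_force": force on the tool from outside, world axes, zero at the start; "moment": the same for the moment, N m; "grip_width": finger opening in m.
Only numpy, scipy, OpenCV 4.12 (cv2) and the standard library are available. Lean on these libraries where they do the work, as an engineer would, in place of code of your own. Each camera call takes 0.05 s, during which the arm holds its last target. There are 200 camera calls.

## Task

Space the three topped muffins out on the lower plate of the sandwich press in one straight, even row: along the plate's middle line from side to side, the middle muffin at the plate's centre and about 20 mm of gap between neighbours. Then take hold of the lid, lower it under control until the white pointer on its pivot lines up with the red height tab, clear of the muffins, and finish still holding it there, so that I can push the tab in to lock it; the lid falls shut if it is let go. Do not shift the red tab, and leave the jug, the brush and the biscuit tub alone.

Things in the scene. Friction and masses are not known exactly. Their poses are not given: they have to be found in the camera images.
- plate_center (a point): Centre of the top face of the lower plate (dark, flat, 180 mm deep, 300 mm wide, top 71 mm above the table) of a black and steel sandwich press, front towards the robot. x points from the press's front to the hinge at its back, y to its left as the robot sees it, z up. The row runs along this y axis through this point. The fixed base is 250 mm deep, 316 mm wide.
- lid_hinge (a point): Middle of the lid's hinge line at the back of the press: 125 mm behind plate_center along its x and 9 mm higher. Same axes; the hinge line runs along y. At each end, 158 mm from the middle, stands a fixed round black cheek of 58 mm radius about the hinge line.
- lid (a joint): Lid angle, rad: 0 = shut, level; grows as it opens upward; 1.75 = fully open. It starts at 1.45 to 1.6, held by its stiff hinge (0.2 N m); let go below about 1.1 it falls shut. 0.7 to 0.85 kg, 2 to 4 N at the handle when half open. 306 mm wide, 40 mm thick (8 below to 32 mm above the hinge line when shut), reaching 216 mm out from the hinge line.
- lid_handle (a point): Centre of the lid's handle: a round black bar 18 mm thick, 150 mm long, parallel to the hinge line, on two arms at its ends; the gap between bar and lid edge is 33 mm. At lid angle a this point is 258 cos a - 12 sin a mm in front of the hinge line (towards the robot) and 258 sin a + 12 cos a mm above it.
- lid_pointer (a point): Tip of the white pointer on the lid's pivot cap on the press's left side, outside the left cheek: 50 mm from the hinge line. It turns with the lid: shut, it points level to the front, and it rises by the lid's angle.
- tab (a joint): Angle of the red height tab about the hinge line, rad, measured like the lid's: lid and pointer line up with the tab when joint lid equals joint tab. Somewhere in 0.40 to 0.65. It is set already and must not be shifted.
- tab_center (a point): Centre of the red height tab: a red thumb piece, 16 mm long, 34 mm wide along y and 8 mm thick, at the rim of the left cheek, 66 mm from the hinge line and 171 mm to the left of its middle.
- muffin_left_center (a point): Centre, half-way up, of the left muffin half: a loose tan round 62 mm across, with a red tomato slice and a square of yellow cheese on top, 27 mm high in all (the tan round is the lower 20 mm), about 55 g. It lies on the lower plate, its centre 13.5 mm above the plate. Left means towards +y.
- muffin_middle_center (a point): The same point of the middle muffin, alike.
- muffin_right_center (a point): The same point of the right muffin, alike (towards -y).
- jug: Glass measuring jug, 90 mm across, 100 mm high, with a handle; it stands on the table to the left of the press. Origin: centre of its underside. Leave alone.
- brush: Pastry brush with a wooden handle, about 200 mm long, lying on the table in front of the press, to the right. Leave alone.
- tub: Clear tub of biscuits with blue clips, 150 x 190 mm, 65 mm high, to the right of the press. Origin: centre of its underside. Leave alone.
Not all that is in view belongs to the job. Leave any pink or purple look-alike of the part that bears muffin_left_center alone.

How it is judged:
On the way:
1. With the lid still up, the three muffins stand in an even, straight row on the lower plate (x of muffin_left_center in the frame of plate_center between -0.012 and 0.012 m and height (world z) of each of muffin_left_center, muffin_middle_center, muffin_right_center below 0.09 m and angle between each of muffin_left_center, muffin_middle_center, muffin_right_center's own z axis and vertical below 0.1 rad and x of muffin_middle_center in the frame of plate_center between -0.012 and 0.012 m and x of muffin_right_center in the frame of plate_center between -0.012 and 0.012 m and y of muffin_middle_center in the frame of plate_center between -0.014 and 0.014 m and horizontal distance between muffin_left_center and muffin_middle_center between 0.073 and 0.091 m and horizontal distance between muffin_middle_center and muffin_right_center between 0.073 and 0.091 m and horizontal distance between muffin_left_center and muffin_right_center above 0.14 m and value of joint lid above 1.2 rad), for 0.2 s.
At the end, for the whole second after the job is handed in: Fingers still hold the lid (over 1.5 N), at rest, pointer within 0.07 rad of the tab, nothing else carrying it. Muffins flat on the plate, each within 12 mm of its middle line, the middle one within 14 mm of centre sideways, neighbours 73 to 91 mm apart centre to centre (x of muffin_left_center in the frame of plate_center between -0.012 and 0.012 m and height (world z) of each of muffin_left_center, muffin_middle_center, muffin_right_center below 0.09 m and angle between each of muffin_left_center, muffin_middle_center, muffin_right_center's own z axis and vertical below 0.1 rad and x of muffin_middle_center in the frame of plate_center between -0.012 and 0.012 m and x of muffin_right_center in the frame of plate_center between -0.012 and 0.012 m and y of muffin_middle_center in the frame of plate_center between -0.014 and 0.014 m and horizontal distance between muffin_left_center and muffin_middle_center between 0.073 and 0.091 m and horizontal distance between muffin_middle_center and muffin_right_center between 0.073 and 0.091 m and horizontal distance between muffin_left_center and muffin_right_center above 0.14 m and angle between the x axis of lid_pointer and the x axis of tab_center, either way round below 0.07 rad and value of joint lid below 1.1 rad and contact force between the fingers and lid above 1.5 N and velocity of joint lid between -0.05 and 0.05 rad/s and contact force between lid and muffin_left below 0.2 N and contact force between lid and muffin_middle below 0.2 N and contact force between lid and muffin_right below 0.2 N and contact force between lid and jug below 0.2 N and contact force between lid and tub below 0.2 N and contact force between lid and brush below 0.2 N and linear speed of each of muffin_left, muffin_middle, muffin_right below 0.02 m/s); the arm keeps its last pose, push and grip.
It fails at once if The lid touches a muffin (contact force between lid and muffin_left above 0.5 N or contact force between lid and muffin_middle above 0.5 N or contact force between lid and muffin_right above 0.5 N).
It fails at once if The lid is let drop or flung (faster than 2 rad/s downward, 0.5 m/s at the handle) (velocity of joint lid below -2 rad/s).
It fails at once if The red height tab is shifted (more than 6 mm) (distance of tab_center from where it was at the start of the episode above 0.006 m).
It fails at once if The jug, the brush or the biscuit tub is disturbed (moved more than 20 mm) (distance of any of jug, tub, brush from where it was at the start of the episode above 0.02 m).
It also fails if it takes over 61 s, if anything falls off the work surface, if the arm or the gripper's body presses on something with over 40 N, if the wrist force passes 120 N, or if a joint passes its speed limit or range.

## Working session

There is one attempt and no reset: what is moved stays moved. The work goes in short steps, Python scripts to look and compute and a shell command to move; the robot and the scene stay as the last step left them, time stands still between calls to the robot, and variables do not carry over. Pictures are saved under pics/ and viewed, about 8 in all and at most 12, crops included, and the job is handed in when it is done.

```bash
mkdir -p pics
python3 - <<'E'
from rig import robot,camera,camera_info
import cv2,numpy as np
for n in("scene","top"):
    im=camera(n); cv2.imwrite(f"pics/{n}0.png",im[:,:,::-1]); i=camera_info(n)
    print(n,{k:np.round(v,4).tolist() for k,v in i.items() if k!='image'} if True else 0)
a=cv2.imread("pics/scene0.png")
print(robot.get_obs())
E
```

```text
scene {'camera_matrix': [[378.5168, 0.0, 316.668], [0.0, 378.5168, 199.4862], [0.0, 0.0, 1.0]], 'dist': [-0.0425, 0.0, 0.0, 0.0, 0.0], 'rvec': [2.5209, 1.3277, -0.2034], 'tvec': [-0.2733, -0.3391, 1.1632]}
top {'camera_matrix': [[361.4438, 0.0, 327.6346], [0.0, 361.4438, 199.1432], [0.0, 0.0, 1.0]], 'dist': [-0.0033, 0.0, 0.0, 0.0, 0.0], 'rvec': [2.1124, -2.1296, 0.1088], 'tvec': [0.0264, 0.4882, 0.8359]}
{'time': 0.1, 'q': array([-1.44450235e+00,  5.28376281e-01,  1.43379667e+00,  3.38743984e-05,
        1.18140029e+00, -1.78535641e-01]), 'joint_velocities': array([ 0.00120088, -0.00303939, -0.00393285, -0.00046287, -0.00025927,
        0.0004281 ]), 'joint_torque': array([-3.01723603e-04, -4.40986204e+01, -1.77151501e+01,  6.34806650e-02,
        5.33871527e-02, -3.87777482e-05]), 'position': array([ 0.18751439, -0.59552708,  0.23266042]), 'tool_rot': array([ 0.69893924,  0.10805192, -0.69888052,  0.10665249]), 'ft_force': array([ 0.50656408, -0.0108059 ,  0.25842815]), 'moment': array([ 0.01070141, -0.02857435,  0.00694384]), 'grip_width': 0.08723777993126618}
```

View pics/scene0.png

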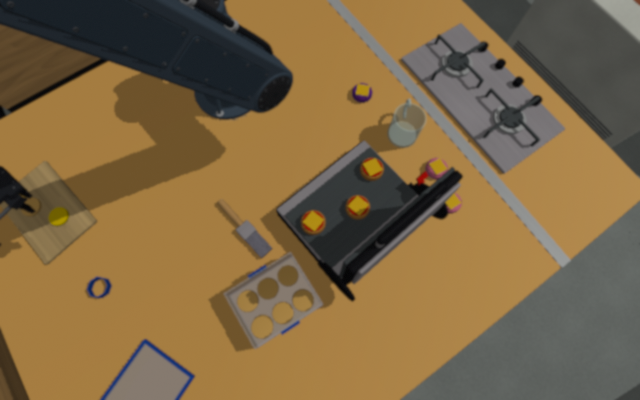

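View pics/top0.png

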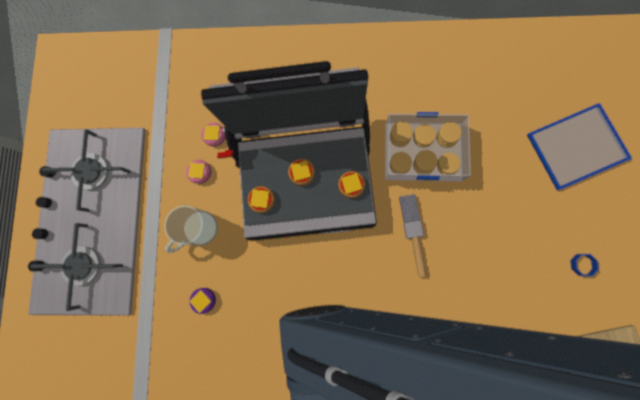

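```bash
cat > h.py <<'E'
import numpy as np,cv2
from rig import robot,camera,camera_info
def ray(i,px):
    p=cv2.undistortPoints(np.array(px,float).reshape(-1,1,2),np.array(i["camera_matrix"]),np.array(i["dist"])).reshape(-1,2)
    R=cv2.Rodrigues(np.array(i["rvec"],float))[0]; t=np.array(i["tvec"],float).ravel()
    return -R.T@t, np.c_[p,np.ones(len(p))]@R
def onz(i,px,z):
    c,d=ray(i,px); return c+d*((z-c[2])/d[:,2])[:,None]
def two(i1,p1,i2,p2):
    c1,d1=ray(i1,[p1]);c2,d2=ray(i2,[p2]);A=np.c_[d1[0],-d2[0]];s=np.linalg.lstsq(A,c2-c1,rcond=None)[0]
    a=c1+s[0]*d1[0];b=c2+s[1]*d2[0];return (a+b)/2,np.linalg.norm(a-b)
def blobs(im,lo,hi,amin=20):
    m=cv2.inRange(cv2.cvtColor(im,cv2.COLOR_RGB2HSV),np.array(lo),np.array(hi))
    n,_,s,c=cv2.connectedComponentsWithStats(m); return [(c[k],s[k]) for k in range(1,n) if s[k][4]>=amin]
def proj(i,P):
    return cv2.projectPoints(np.array(P,float).reshape(-1,3),np.array(i["rvec"],float),np.array(i["tvec"],float),np.array(i["camera_matrix"]),np.array(i["dist"]))[0].reshape(-1,2)
E
python3 - <<'E'
from h import *
for n in("top","scene"):
    im=cv2.imread(f"pics/{n}0.png")[:,:,::-1].copy(); i=camera_info(n)
    print(n)
    for c,s in blobs(im,(22,170,140),(34,255,255)): print('Y',c.round(1),s[4],onz(i,[c],.098).round(4)[0])
    for c,s in blobs(im,(0,200,110),(6,255,255),8)+blobs(im,(174,200,110),(180,255,255),8): print('R',c.round(1),s, onz(i,[c],.1).round(4)[0])
im=cv2.imread("pics/top0.png");cv2.imwrite("pics/c1.png",cv2.resize(im[55:250,180:400],None,fx=3,fy=3,interpolation=cv2.INTER_CUBIC))
im=cv2.imread("pics/scene0.png");cv2.imwrite("pics/c2.png",cv2.resize(im[130:305,265:475],None,fx=3.4,fy=3.4,interpolation=cv2.INTER_CUBIC))
E
```

```text
top
Y [211.5 132.5] 153 [0.6408 0.2921 0.098 ]
Y [196.3 170.2] 160 [0.5507 0.3239 0.098 ]
Y [300.3 171. ] 209 [0.545  0.0818 0.098 ]
Y [351.3 183. ] 234 [ 0.5154 -0.0341  0.098 ]
Y [259.5 198.3] 227 [0.4831 0.1742 0.098 ]
Y [200.1 301. ] 194 [0.2567 0.3005 0.098 ]
R [224.9 153.6] [218 150  14   7  66] [0.5886 0.2573 0.1   ]
R [303.6 179.9] [301 179   7   3  10] [0.5237 0.0738 0.1   ]
R [269.5 199.6] [269 196   2   8  11] [0.4794 0.1508 0.1   ]
scene
Y [362.1  89.5] 93 [0.2798 0.2921 0.098 ]
Y [372.1 166.6] 159 [0.4819 0.1736 0.098 ]
Y [437.4 166.2] 114 [0.577  0.3158 0.098 ]
Y [452.1 201.4] 95 [0.6722 0.284  0.098 ]
Y [357.4 204.4] 154 [0.5429 0.0811 0.098 ]
Y [312.7 220.6] 181 [ 0.5143 -0.035   0.098 ]
Y [ 59.4 220.8] 70 [ 0.1576 -0.559   0.098 ]
R [422.1 177.5] [417 172  11  11  64] [0.5791 0.2613 0.1   ]
```

View pics/c1.png

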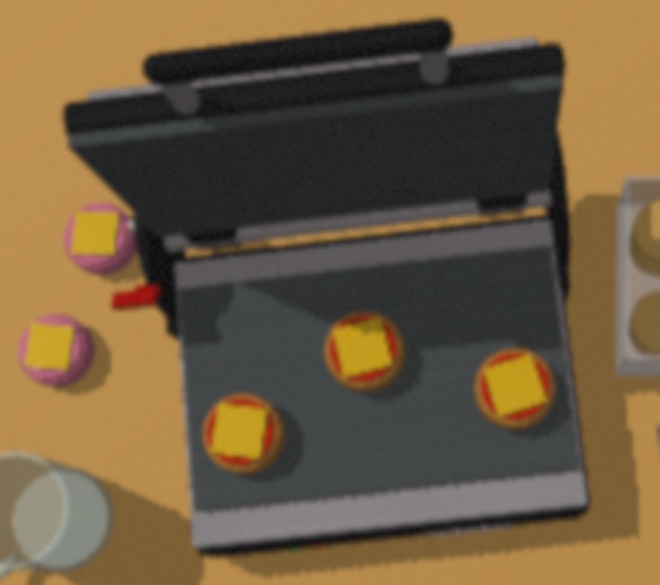

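View pics/c2.png

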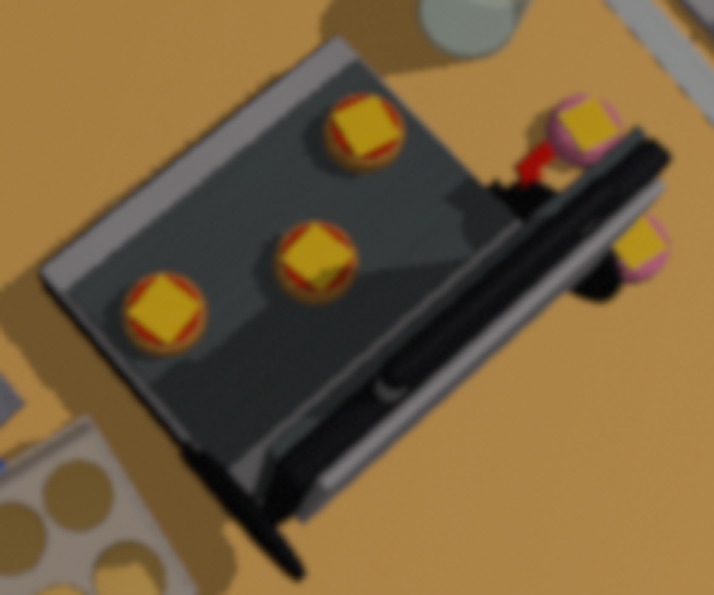

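```bash
cat > m1.py <<'E'
from h import *
from scipy.optimize import minimize_scalar
it,isc=camera_info("top"),camera_info("scene")
T=lambda a:[(180+(x+.5)/3-.5,55+(y+.5)/3-.5) for x,y in a]
S=lambda a:[(265+(x+.5)/3.4-.5,130+(y+.5)/3.4-.5) for x,y in a]
c=onz(it,T([(183,287),(554,247),(581,473),(195,511)]),.071)
f=onz(isc,S([(355,62),(68,292)]),.071)
print(c.round(4),"sides",[np.linalg.norm(c[k]-c[k-1]).round(3) for k in range(4)])
print("scene front",f.round(4))
x=(c[0]+c[1]-c[2]-c[3])[:2];y=(c[0]+c[3]-c[1]-c[2])[:2]
print(np.degrees(np.arctan2(x[1],x[0])),np.degrees(np.arctan2(-y[0],y[1])),c.mean(0))
f2=f[0]-f[1];print(np.degrees(np.arctan2(-f2[0],f2[1])),f.mean(0)-c[2:].mean(0))
print("tab",two(it,(224.9,153.6),isc,(422.1,177.5)))
E
python3 m1.py
```

```text
[[ 0.6043  0.2292  0.071 ]
 [ 0.6314 -0.067   0.071 ]
 [ 0.4515 -0.084   0.071 ]
 [ 0.4249  0.2141  0.071 ]] sides [np.float64(0.18), np.float64(0.297), np.float64(0.181), np.float64(0.299)]
scene front [[ 0.4262  0.2105  0.071 ]
 [ 0.4569 -0.0823  0.071 ]]
5.120468904994454 5.167644474327281 [0.52800355 0.07307145 0.071     ]
5.973309455894033 [ 3.38498084e-03 -9.28937550e-04  5.55111512e-17]
tab (array([0.58239358, 0.25027425, 0.12175451]), np.float64(0.0008628873059168315))
```

```bash
cat > go.py <<'E'
# usage: go.py x y z [jawdeg]  -> shift in tool axes (cm), at present yaw and after the turn
import sys
from h import *
from scipy.spatial.transform import Rotation as Ro
o=robot.get_obs(); R=Ro.from_quat(o["tool_rot"]).as_matrix(); v=[float(a) for a in sys.argv[1:]]
jaw=np.degrees(np.arctan2(R[1,1],R[0,1]))
print("t",round(o["time"],2),"pos",o["position"].round(4),"jaw deg",round(jaw,2),"x axis",R[:,0].round(3),"F",o["ft_force"].round(1),"w",round(o["grip_width"],4),"q",o["q"].round(2))
if len(v)>=3:
    d=(np.array(v[:3])-o["position"])*100
    print("tool shift cm now",(R.T@d).round(2))
    if len(v)>3:
        for k in (0,180):
            e=(v[3]+k-jaw+180)%360-180; R2=Ro.from_rotvec([0,0,np.radians(e)]).as_matrix()@R
            print("turn about tool x",round(-np.radians(e),3),"shift after turn",(R2.T@d).round(2))
E
python3 go.py 0.42 0.03 0.25 5.2
python3 - <<'E'
from h import *
i=camera_info("wrist");o=robot.get_obs();c,d=ray(i,[(320,200)])
from scipy.spatial.transform import Rotation as Ro
R=Ro.from_quat(o["tool_rot"]).as_matrix();print("cam in tool",R.T@(c-o["position"]),R.T@d[0])
E
```

```text
t 0.1 pos [ 0.1875 -0.5955  0.2327] jaw deg -72.54 x axis [-0.     0.002 -1.   ] F [ 0.5 -0.   0.3] w 0.0872 q [-1.44  0.53  1.43  0.    1.18 -0.18]
tool shift cm now [ -1.62 -52.7  -40.95]
turn about tool x -1.357 shift after turn [ -1.77  28.82 -60.19]
turn about tool x 1.785 shift after turn [ -1.7  -28.83  60.19]
cam in tool [-0.15093908 -0.00062083 -0.0843901 ] [0.9500757  0.00273717 0.31209287]
```

```bash
python3 -m inch '[[[-0.2,-3.1,-2.4,0,1],[-0.2,-3.1,-2.4,0,1],[-0.2,-3.1,-2.4,0,1],[-0.2,-3.1,-2.4,0,1],[-0.2,-3.1,-2.4,0,1],[-0.2,-3.1,-2.4,0,1],[-0.2,-3.1,-2.4,0,1],[-0.2,-3.1,-2.4,0,1]]]'
python3 -m inch '[[[-0.2,-3.1,-2.4,0,1],[-0.2,-3.1,-2.4,0,1],[-0.2,-3.1,-2.4,0,1],[-0.2,-3.1,-2.4,0,1],[-0.2,-3.1,-2.4,0,1],[-0.2,-3.1,-2.4,0,1],[-0.2,-3.1,-2.4,0,1],[-0.2,-3.1,-2.4,0,1]]]'
python3 go.py 0.42 0.04 0.27 95.2
```

```text
time: 0.77
position: [0.2963, -0.2976, 0.2438]
tool_rot: [-0.699, -0.103, 0.7, -0.102]
ft_force: [1.3, 0.8, 1.0]
grip_width: 0.0869
time: 1.43
position: [0.4097, 0.0112, 0.2603]
tool_rot: [-0.699, -0.102, 0.701, -0.1]
ft_force: [0.4, -1.5, -0.6]
grip_width: 0.0869
t 1.43 pos [0.4097 0.0112 0.2603] jaw deg -73.61 x axis [-0.003  0.002 -1.   ] F [ 0.4 -1.5 -0.6] w 0.0869 q [-0.25  0.2   1.9   0.    1.05  1.04]
tool shift cm now [-0.97 -2.48 -1.8 ]
turn about tool x -2.946 shift after turn [-0.98  2.77  1.29]
turn about tool x 0.195 shift after turn [-0.96 -2.78 -1.28]
```

```bash
for k in 1; do python3 -m inch '[[[0,0,0,-0.123,1],[0,0,0,-0.123,1],[0,0,0,-0.123,1],[0,0,0,-0.123,1],[0,0,0,-0.123,1],[0,0,0,-0.123,1],[0,0,0,-0.123,1],[0,0,0,-0.123,1]]]'
python3 -m inch '[[[0,0,0,-0.123,1],[0,0,0,-0.123,1],[0,0,0,-0.123,1],[0,0,0,-0.123,1],[0,0,0,-0.123,1],[0,0,0,-0.123,1],[0,0,0,-0.123,1],[0,0,0,-0.123,1]]]'
python3 -m inch '[[[0,0,0,-0.123,1],[0,0,0,-0.123,1],[0,0,0,-0.123,1],[0,0,0,-0.123,1],[0,0,0,-0.123,1],[0,0,0,-0.123,1],[0,0,0,-0.123,1],[0,0,0,-0.123,1]]]'; done >/dev/null
python3 go.py 0.54 0.08 0.25 95.2
python3 - <<'E'
from h import *
o=robot.get_obs()
w=camera("wrist");s=camera("scene");t=camera("top")
A=np.vstack([np.hstack([s[0:300,200:500],t[0:300,150:450]])]);cv2.imwrite("pics/a1.png",A[:,:,::-1])
cv2.imwrite("pics/w1.png",w[:,:,::-1])
i=camera_info("wrist")
for c,q in blobs(w,(22,150,120),(34,255,255),100): print('Y',c.round(1),q[4],onz(i,[c],.098).round(4)[0])
E
```

```text
t 3.43 pos [0.4037 0.0256 0.2554] jaw deg 98.5 x axis [-0.017  0.009 -1.   ] F [-0.5  0.5 -0.4] w 0.0867 q [-0.22  0.2   1.91  0.01  1.04 -1.94]
tool shift cm now [ 0.36  3.36 14.29]
turn about tool x 0.058 shift after turn [ 0.37  4.18 14.08]
turn about tool x -3.084 shift after turn [  0.7   -4.19 -14.06]
Y [602.1  74.5] 968 [0.2629 0.2705 0.098 ]
Y [454.8 268.3] 365 [0.4722 0.1793 0.098 ]
Y [249.2 276.7] 664 [ 0.5093 -0.0307  0.098 ]
Y [349.7 324.9] 427 [0.5544 0.0821 0.098 ]
```

View pics/a1.png

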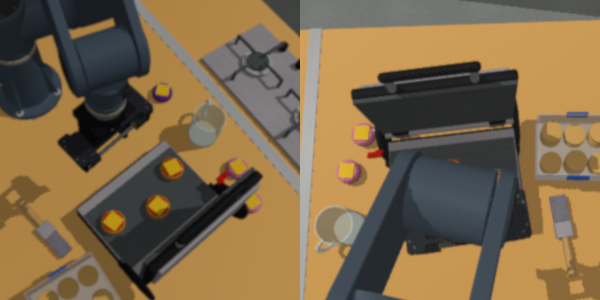

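View pics/w1.png

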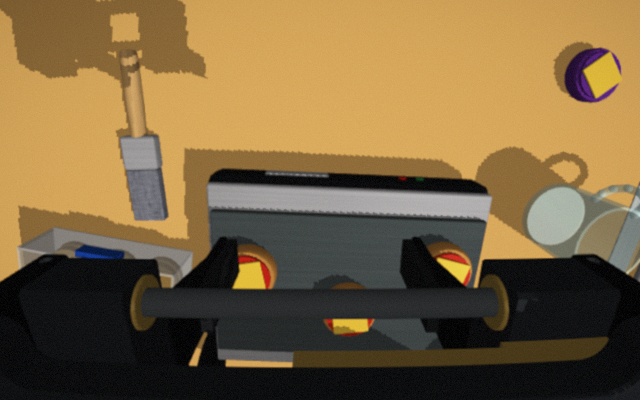

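```bash
python3 -m inch '[[[0,1.2,3.5,0.058,1],[1,1,3.5,0,1],[2,1,3.5,0,1],[2,1,3.5,0,1],[2,0,0,0,1],[0,0,0,0,1]]]' ; python3 go.py 0.544 0.0815 0.086 95.2
```

```text
time: 4.08
position: [0.5417, 0.0826, 0.1808]
tool_rot: [-0.016, 0.712, 0.023, 0.702]
ft_force: [-1.4, -0.0, -0.7]
grip_width: 0.087
t 4.08 pos [0.5417 0.0826 0.1808] jaw deg 93.14 x axis [-0.014  0.008 -1.   ] F [-1.4 -0.  -0.7] w 0.087 q [-0.06  0.5   1.67  0.01  0.99 -1.69]
tool shift cm now [ 9.48 -0.21  0.35]
turn about tool x -0.036 shift after turn [ 9.48 -0.21  0.35]
turn about tool x 3.106 shift after turn [ 9.49  0.04 -0.09]
```

```bash
python3 -m inch '[[[3,0,0.2,-0.036,1],[3,-0.1,0.1,0,1],[2.5,-0.1,0,0,1],[0.9,0,0,0,1],[0,0,0,0,1],[0,0,0,0,0.65],[0,0,0,0,0.6],[0,0,0,0,0.6]]]' 8; python3 -m inch '[[[0,0,0,0,0.5],[0,0,0,0,0.5],[0,0,0,0,0.5],[0,0,0,0,0.5]]]' 8; python3 go.py 0.5295 0.0745 0.087 95.2
```

```text
time: 4.75
position: [0.5466, 0.081, 0.0901]
tool_rot: [-0.025, 0.709, 0.031, 0.704]
ft_force: [-0.1, 0.4, 0.2]
grip_width: 0.0741
time: 5.08
position: [0.5491, 0.0809, 0.0947]
tool_rot: [-0.025, 0.706, 0.03, 0.707]
ft_force: [0.5, 1.3, -1.3]
grip_width: 0.0609
t 5.08 pos [0.5491 0.0809 0.0947] jaw deg 94.5 x axis [ 0.001  0.008 -1.   ] F [ 0.5  1.3 -1.3] w 0.0609 q [-0.06  0.63  1.73  0.01  0.78 -1.72]
tool shift cm now [ 0.76 -0.49 -2.01]
turn about tool x -0.012 shift after turn [ 0.76 -0.47 -2.01]
turn about tool x 3.129 shift after turn [0.78 0.46 2.01]
```

```bash
python3 -m inch '[[[0.1,-0.3,-0.8,0,0.5],[0.1,-0.4,-0.8,0,0.5],[0.2,0,0,0,0.5],[0.2,0,0,0,0.5]]]' ; python3 go.py 0.534 0.0727 0.087 95.2
```

```text
time: 5.42
position: [0.5336, 0.072, 0.091]
tool_rot: [-0.025, 0.704, 0.03, 0.709]
ft_force: [0.9, 3.4, 11.6]
grip_width: 0.0612
t 5.42 pos [0.5336 0.072  0.091 ] jaw deg 94.49 x axis [ 0.007  0.008 -1.   ] F [ 0.9  3.4 11.6] w 0.0612 q [-0.08  0.62  1.77  0.01  0.74 -1.74]
tool shift cm now [0.4  0.07 0.04]
turn about tool x -0.012 shift after turn [0.4  0.07 0.04]
turn about tool x 3.129 shift after turn [ 0.4  -0.07 -0.05]
```

```bash
python3 -m inch '[[[0,0,0,0,1],[0,0,0,0,1],[0,0,0,0,1],[-2,0,0,0,1],[-4,0,0,0,1],[-4,0,-2,0.12,1],[0,0,-2,0.12,1],[0,0,-2,0.12,1]]]'; python3 -m inch '[[[0,0,0,0.12,1],[0,0,0,0.12,1],[0,0,0,0.12,1],[0,0,0,0.12,1],[0,0,0,0.12,1],[0,0,0,0.12,1],[0,0,0,0.12,1],[0,0,0,0.12,1]]]';python3 -m inch '[[[0,0,0,0.12,1],[0,0,0,0.12,1],[0,0,0,0.1,1],[0,0,0,0,1]]]'
cat > look.py <<'E'
from h import *
C=np.array([.529,.0727]);ex=np.array([np.cos(np.radians(5.2)),np.sin(np.radians(5.2))]);ey=np.array([-ex[1],ex[0]])
import sys
for n in sys.argv[1:]:
    im=camera(n);i=camera_info(n)
    for c,q in blobs(im,(22,170,120),(34,255,255),60):
        p=onz(i,[c],.098)[0];d=p[:2]-C
        if abs(d@ey)<.15 and abs(d@ex)<.12: print(n,c.round(1),q[4],"world",p[:2].round(4),"plate",(d@ex).round(4),(d@ey).round(4))
E
python3 look.py scene top; python3 go.py 0.515 -0.0345 0.16 5.2
```

```text
time: 6.08
position: [0.474, 0.0715, 0.1906]
tool_rot: [0.107, 0.699, -0.102, 0.7]
ft_force: [-0.3, -1.1, 0.0]
grip_width: 0.0867
time: 6.75
position: [0.4639, 0.0719, 0.1901]
tool_rot: [0.427, 0.567, -0.427, 0.56]
ft_force: [0.0, -0.1, -0.1]
grip_width: 0.087
time: 7.08
position: [0.4616, 0.0715, 0.1887]
tool_rot: [-0.519, -0.483, 0.522, -0.474]
ft_force: [0.4, 0.1, 0.5]
grip_width: 0.0867
scene [373.9 165. ] 95 world [0.4808 0.1803] plate -0.0383 0.1115
scene [351.1 202.8] 173 world [0.5306 0.0705] plate 0.0014 -0.0023
scene [312.5 220.6] 184 world [ 0.514  -0.0354] plate -0.0247 -0.1063
top [351.4 183. ] 236 world [ 0.5154 -0.0342] plate -0.0232 -0.1053
top [257.1 199.3] 137 world [0.4809 0.1796] plate -0.0383 0.1108
t 7.18 pos [0.4616 0.0715 0.1887] jaw deg -4.51 x axis [-0.012  0.007 -1.   ] F [-0.6 -1.   0.4] w 0.0868 q [-0.09  0.39  1.86  0.01  0.9  -0.02]
tool shift cm now [ 2.73  6.19 10.17]
turn about tool x -0.169 shift after turn [ 2.75  4.39 11.06]
turn about tool x 2.972 shift after turn [  2.99  -4.32 -11.03]
```

```bash
python3 -m inch '[[[0,0,0,-0.085,1],[0,0,0,-0.085,1],[0.5,1.5,3.7,0,1],[1,1.5,3.7,0,1],[1,1.4,3.7,0,1],[0,0,0,0,1]]]'; python3 go.py 0.515 -0.0348 0.089 5.2
```

```text
time: 7.68
position: [0.5181, -0.0353, 0.1613]
tool_rot: [0.467, 0.534, -0.469, 0.526]
ft_force: [0.5, 0.5, 0.7]
grip_width: 0.0872
t 7.68 pos [ 0.5181 -0.0353  0.1613] jaw deg 7.12 x axis [-0.011  0.006 -1.   ] F [0.5 0.5 0.7] w 0.0872 q [-0.28  0.49  1.76  0.    0.9  -0.41]
tool shift cm now [ 7.24 -0.23 -0.04]
turn about tool x 0.034 shift after turn [ 7.24 -0.23 -0.03]
turn about tool x -3.108 shift after turn [7.23 0.37 0.13]
```

```bash
python3 -m inch '[[[2.5,-0.1,0,0.03,1],[2.5,-0.1,0,0,1],[2.2,0,0,0,1],[0.2,0,0,0,0.75],[0.2,0,0,0,0.6],[0.2,0,0,0,0.5],[0.2,0,0,0,0.5],[0.2,0,0,0,0.5]]]' 8;python3 -m inch '[[[0.2,0,0,0,0.5]]]'; python3 go.py 0.5367 -0.0089 0.09 5.2
```

```text
time: 8.35
position: [0.5215, -0.0392, 0.0824]
tool_rot: [0.475, 0.525, -0.473, 0.524]
ft_force: [-4.0, -0.0, 8.3]
grip_width: 0.0616
time: 8.43
position: [0.5214, -0.0391, 0.0824]
tool_rot: [0.474, 0.525, -0.473, 0.525]
ft_force: [-2.1, -0.3, 5.3]
grip_width: 0.0611
t 8.43 pos [ 0.5214 -0.0391  0.0824] jaw deg 5.92 x axis [ 0.001  0.002 -1.   ] F [-2.1 -0.3  5.3] w 0.0611 q [-0.29  0.63  1.81  0.    0.7  -0.4 ]
tool shift cm now [-0.75  1.83 -2.85]
turn about tool x 0.012 shift after turn [-0.75  1.8  -2.87]
turn about tool x -3.129 shift after turn [-0.77 -1.79  2.87]
```

```bash
python3 -m inch '[[[-0.4,0,0,0,0.5],[-0.2,0.6,-0.8,0,0.5],[0,0.6,-0.8,0,0.5],[0,0.6,-0.75,0,0.5],[0.2,0,0,0,0.5]]]'; python3 go.py 0.5391 -0.0141 0.085 5.2
```

```text
time: 8.85
position: [0.5411, -0.0111, 0.092]
tool_rot: [0.475, 0.523, -0.47, 0.528]
ft_force: [-0.1, -0.3, -0.2]
grip_width: 0.0611
t 8.85 pos [ 0.5411 -0.0111  0.092 ] jaw deg 6.05 x axis [ 0.01   0.001 -1.   ] F [-0.1 -0.3 -0.2] w 0.0611 q [-0.23  0.62  1.77  0.    0.74 -0.34]
tool shift cm now [ 0.7  -0.23  0.27]
turn about tool x 0.015 shift after turn [ 0.7  -0.23  0.28]
turn about tool x -3.127 shift after turn [ 0.7   0.21 -0.28]
```

```bash
python3 -m inch '[[[0.3,-0.25,0.2,0,0.5],[0.4,-0.1,0.1,0,0.5],[0.3,0,0,0,0.5],[0.1,0,0,0,0.5]]]'; python3 go.py 0.5369 -0.0141 0.085 5.2
```

```text
time: 9.18
position: [0.5388, -0.0132, 0.0826]
tool_rot: [0.475, 0.524, -0.469, 0.529]
ft_force: [-0.8, 1.7, 18.0]
grip_width: 0.0614
t 9.18 pos [ 0.5388 -0.0132  0.0826] jaw deg 6.27 x axis [ 0.011  0.    -1.   ] F [-0.8  1.7 18. ] w 0.0614 q [-0.23  0.64  1.78  0.    0.71 -0.35]
tool shift cm now [-0.24 -0.2   0.07]
turn about tool x 0.019 shift after turn [-0.24 -0.2   0.08]
turn about tool x -3.123 shift after turn [-0.24  0.2  -0.08]
```

```bash
python3 -m inch '[[[0,0,0,0,1],[0,0,0,0,1],[0,0,0,0,1],[-2,0,0,0,1],[-3,0,0,0,1],[-4,-1.5,-1,0,1],[0,-1,-4,0,1],[0,-1,-4,0,1]]]'; python3 look.py scene top; python3 go.py 0.4825 0.1739 0.16 5.2
```

```text
time: 9.85
position: [0.4975, 0.0656, 0.1713]
tool_rot: [0.478, 0.52, -0.473, 0.526]
ft_force: [0.4, -0.0, 0.4]
grip_width: 0.0869
scene [372.1 166.5] 158 world [0.4818 0.1739] plate -0.0379 0.105
scene [348.7 204.8] 89 world [0.5314 0.0626] plate 0.0015 -0.0103
scene [327.1 222.4] 178 world [ 0.5381 -0.0083] plate 0.0017 -0.0815
top [339.5 172.8] 226 world [ 0.5395 -0.0077] plate 0.0031 -0.081
t 9.95 pos [0.4939 0.0698 0.1706] jaw deg 5.94 x axis [ 0.006  0.001 -1.   ] F [ 0.4 -0.6 -0.6] w 0.0866 q [-0.08  0.45  1.81  0.    0.87 -0.19]
tool shift cm now [  1.07  -0.06 -10.47]
turn about tool x 0.013 shift after turn [  1.06  -0.2  -10.47]
turn about tool x -3.129 shift after turn [ 1.06  0.19 10.47]
```

R is at (0.002, -0.081) in plate axes, which is good. Now the left one.

```bash
python3 -m inch '[[[0.2,0,-3.4,0,1],[0,0,-3.4,0,1],[0.4,0,-3.2,0,1],[0,0,0,0,1]]]'; python3 go.py 0.482 0.174 0.086 5.2
```

```text
time: 10.28
position: [0.484, 0.1701, 0.1628]
tool_rot: [0.476, 0.523, -0.473, 0.526]
ft_force: [-1.1, 0.3, -0.3]
grip_width: 0.087
t 10.28 pos [0.484  0.1701 0.1628] jaw deg 5.75 x axis [ 0.006 -0.001 -1.   ] F [-1.1  0.3 -0.3] w 0.087 q [ 0.12  0.48  1.79 -0.    0.87  0.02]
tool shift cm now [ 7.68 -0.2  -0.42]
turn about tool x 0.01 shift after turn [ 7.68 -0.21 -0.42]
turn about tool x -3.132 shift after turn [7.68 0.11 0.39]
```

```bash
python3 -m inch '[[[2.5,-0.1,-0.2,0,1],[2.5,0,-0.1,0,1],[1.7,0,0,0,1],[0.1,0,0,0,0.75],[0.1,0,0,0,0.6],[0.1,0,0,0,0.5],[0.1,0,0,0,0.5],[0.1,0,0,0,0.5]]]' 8;python3 -m inch '[[[0.1,0,0,0,0.5]]]'; python3 go.py 0.5216 0.1544 0.09 5.2
```

```text
time: 10.95
position: [0.4857, 0.1705, 0.0873]
tool_rot: [0.474, 0.523, -0.472, 0.528]
ft_force: [0.3, 0.3, -0.0]
grip_width: 0.0618
time: 11.03
position: [0.4858, 0.1704, 0.0872]
tool_rot: [0.474, 0.523, -0.472, 0.528]
ft_force: [-1.4, 1.7, 7.8]
grip_width: 0.0609
t 11.03 pos [0.4858 0.1704 0.0872] jaw deg 5.95 x axis [ 0.007 -0.003 -1.   ] F [-1.4  1.7  7.8] w 0.0609 q [ 0.12  0.61  1.83 -0.01  0.69  0.02]
tool shift cm now [-0.25  3.4   1.96]
turn about tool x 0.013 shift after turn [-0.25  3.43  1.92]
turn about tool x -3.129 shift after turn [-0.3  -3.42 -1.92]
```

```bash
python3 -m inch '[[[-0.4,0,0,0,0.5],[-0.2,0.8,0.5,0,0.5],[0,0.8,0.55,0,0.5],[0,0.8,0.55,0,0.5],[0,0.7,0.45,0,0.5],[0.2,0,0,0,0.5]]]'; python3 go.py 0.5219 0.1506 0.087 5.2
```

```text
time: 11.53
position: [0.5256, 0.1512, 0.0952]
tool_rot: [0.477, 0.52, -0.47, 0.53]
ft_force: [0.7, -1.0, -1.3]
grip_width: 0.0607
t 11.53 pos [0.5256 0.1512 0.0952] jaw deg 5.99 x axis [ 0.017 -0.002 -1.   ] F [ 0.7 -1.  -1.3] w 0.0607 q [ 0.08  0.62  1.76 -0.01  0.75 -0.02]
tool shift cm now [ 0.82 -0.38  0.02]
turn about tool x 0.014 shift after turn [ 0.82 -0.38  0.02]
turn about tool x -3.128 shift after turn [ 0.83  0.36 -0.03]
```

```bash
python3 -m inch '[[[0.4,-0.25,0,0,0.5],[0.4,-0.1,0,0,0.5],[0.2,0,0,0,0.5],[0,0,0,0,1],[0,0,0,0,1],[0,0,0,0,1],[-2,0,0,0,1],[-3,0,0,0,1]]]';python3 -m inch '[[[-4,-3,0,0,1],[-4,-3,1,0,1],[-4,-3,2,0,1],[-4,0,2,0,1],[-4,0,0,0,1]]]'; python3 look.py scene top; python3 go.py 0.6 0.08 0.42 5.2
python3 - <<'E'
from h import *
t=camera("top");s=camera("scene")
cv2.imwrite("pics/b1.png",np.hstack([cv2.resize(t[50:250,180:380],None,fx=2,fy=2),cv2.resize(s[100:300,265:465],None,fx=2,fy=2)])[:,:,::-1])
E
```

```text
time: 12.2
position: [0.5162, 0.1499, 0.1288]
tool_rot: [0.473, 0.524, -0.474, 0.526]
ft_force: [0.1, -0.1, -0.5]
grip_width: 0.0841
time: 12.62
position: [0.4388, 0.1006, 0.3046]
tool_rot: [0.468, 0.529, -0.477, 0.523]
ft_force: [1.8, -0.7, -0.1]
grip_width: 0.087
scene [375.6 182.9] 170 world [0.5229 0.1537] plate 0.0012 0.0812
scene [351.2 202.7] 171 world [0.5306 0.0707] plate 0.0014 -0.0021
scene [326.8 222.4] 184 world [ 0.5377 -0.0088] plate 0.0013 -0.0819
top [339.4 173.1] 242 world [ 0.5386 -0.0074] plate 0.0023 -0.0807
top [304.4 176.5] 234 world [0.532  0.0722] plate 0.0029 -0.0008
t 12.72 pos [0.4436 0.1022 0.3095] jaw deg 6.18 x axis [ 0.001 -0.002 -1.   ] F [1.  0.4 0.1] w 0.0873 q [-0.02  0.2   1.74 -0.    1.2  -0.13]
tool shift cm now [-11.03  15.32   3.91]
turn about tool x 0.017 shift after turn [-11.03  15.38   3.65]
turn about tool x -3.125 shift after turn [-11.06 -15.37  -3.6 ]
```

View pics/b1.png

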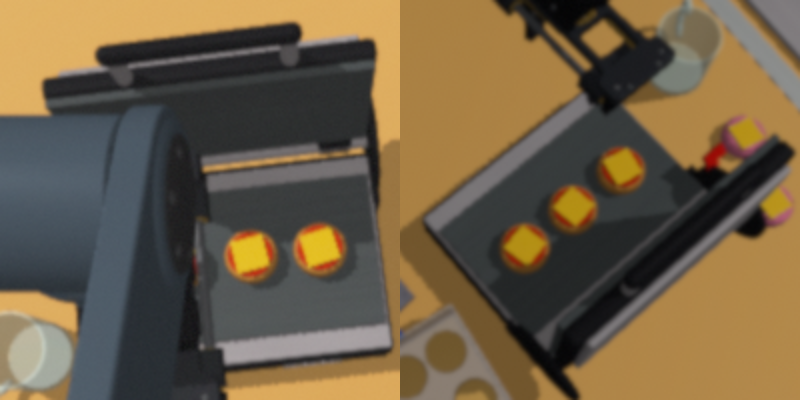

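```bash
cat > m2.py <<'E'
from h import *
it,isc=camera_info("top"),camera_info("scene")
C=np.array([.529,.0727,.071]);y=np.radians(5.2);ex=np.array([np.cos(y),np.sin(y),0]);ey=np.array([-ex[1],ex[0],0]);ez=np.array([0,0,1.])
H=C+.125*ex+.009*ez
def handle(a): return H-ex*(.258*np.cos(a)-.012*np.sin(a))+ez*(.258*np.sin(a)+.012*np.cos(a))
def rad(a,r,s): return H+ey*s+r*(-ex*np.cos(a)+ez*np.sin(a))
if __name__=="__main__":
    for a in np.arange(1.4,1.66,.04): print("a",a.round(2),handle(a).round(4),"top",proj(it,handle(a)).round(1)[0],"scene",proj(isc,handle(a)).round(1)[0])
    for a in np.arange(.4,.7,.05): print("tab",a.round(2),proj(it,rad(a,.066,.171)).round(1)[0],proj(isc,rad(a,.066,.171)).round(1)[0])
E
python3 m2.py
```

```text
a 1.4 [0.6216 0.0811 0.3363] top [283.3  93.5] scene [396.6 199.1]
a 1.44 [0.6318 0.0821 0.3374] top [282.8  87.4] scene [400.6 203. ]
a 1.48 [0.6421 0.083  0.338 ] top [282.2  81.5] scene [404.5 207. ]
a 1.52 [0.6524 0.0839 0.3383] top [281.7  75.6] scene [408.4 211.1]
a 1.56 [0.6627 0.0849 0.3381] top [281.3  69.9] scene [412.3 215.3]
a 1.6 [0.6729 0.0858 0.3375] top [280.9  64.4] scene [416.2 219.6]
a 1.64 [0.6832 0.0867 0.3366] top [280.5  59.1] scene [420.  223.9]
tab 0.4 [227.6 157.5] [418.6 178.7]
tab 0.45 [227.1 156.6] [419.2 178.6]
tab 0.5 [226.7 155.6] [420.  178.7]
tab 0.55 [226.2 154.6] [420.7 178.7]
tab 0.6 [225.8 153.5] [421.5 178.8]
tab 0.65 [225.3 152.3] [422.3 179. ]
```

```bash
python3 -m inch '[[[-3.5,0,1.5,0.017,1],[-3.5,1,1,0,1],[-2,3,1,0,1],[-1,4,0,0,1],[0,4,0,0,1],[0,3,0,0,1],[0,2,0,0,1],[0,0,0,0,1]]]'; python3 go.py 0.659 0.0845 0.40 5.2
```

```text
time: 13.48
position: [0.6122, 0.0859, 0.3815]
tool_rot: [0.464, 0.536, -0.488, 0.51]
ft_force: [0.5, -0.6, 0.3]
grip_width: 0.0868
t 13.48 pos [0.6122 0.0859 0.3815] jaw deg 5.44 x axis [-0.05   0.    -0.999] F [ 0.5 -0.6  0.3] w 0.0868 q [-0.04  0.42  1.21 -0.    1.56 -0.14]
tool shift cm now [-2.09  4.54  0.57]
turn about tool x 0.004 shift after turn [-2.09  4.55  0.55]
turn about tool x -3.137 shift after turn [-1.62 -4.73 -0.57]
```

```bash
python3 -m inch '[[[-1,1.5,0.2,0,1],[-0.7,1.5,0.2,0,1],[0,1.2,0,0,1],[0,0,0,0,1]]]'; python3 go.py 0.659 0.0845 0.335 5.2
python3 - <<'E'
from h import *
w=camera("wrist");t=camera("top")
cv2.imwrite("pics/b2.png",np.vstack([w[150:],t[20:220,0:640]])[:,:,::-1])
E
```

```text
time: 13.82
position: [0.6518, 0.0877, 0.3818]
tool_rot: [0.456, 0.544, -0.493, 0.503]
ft_force: [-0.7, -0.4, -0.3]
grip_width: 0.0871
t 13.82 pos [0.6518 0.0877 0.3818] jaw deg 5.61 x axis [-0.079  0.001 -0.997] F [-0.7 -0.4 -0.3] w 0.0871 q [-0.03  0.5   1.08 -0.    1.65 -0.13]
tool shift cm now [4.61 1.05 0.43]
turn about tool x 0.007 shift after turn [4.61 1.06 0.42]
turn about tool x -3.134 shift after turn [ 4.72 -0.32 -0.34]
```

View pics/b2.png

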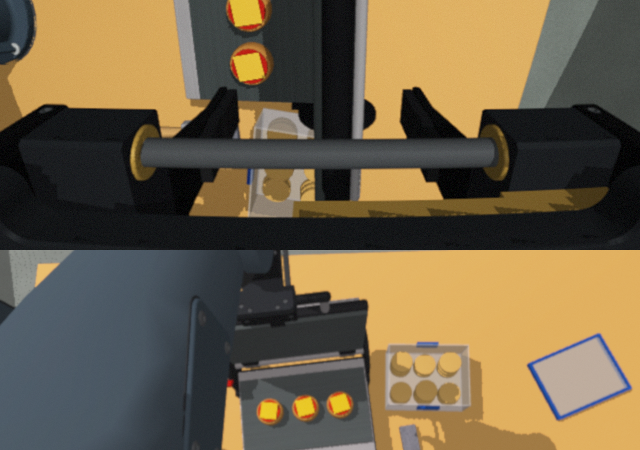

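```bash
python3 -m inch '[[[0,0.5,0.2,0,1],[0.5,0.5,0.2,0,1],[1.5,0.2,0,0,1],[1.5,0.1,0,0,1],[0.9,0,0,0,1],[0,0,0,0,1]]]'; python3 go.py 0.659 0.0845 0.332 5.2
```

```text
time: 14.42
position: [0.6561, 0.0848, 0.3344]
tool_rot: [0.454, 0.546, -0.494, 0.501]
ft_force: [-0.6, 0.3, -0.9]
grip_width: 0.0869
t 14.42 pos [0.6561 0.0848 0.3344] jaw deg 5.66 x axis [-0.084  0.    -0.996] F [-0.6  0.3 -0.9] w 0.0869 q [-0.04  0.53  1.14 -0.    1.56 -0.14]
tool shift cm now [0.22 0.3  0.06]
turn about tool x 0.008 shift after turn [0.22 0.3  0.06]
turn about tool x -3.133 shift after turn [ 0.27 -0.26 -0.06]
```

```bash
python3 -m inch '[[[0.1,0.1,0,0,0.7],[0.1,0.1,0,0,0.5],[0,0,0,0,0.3],[0,0,0,0,0.1],[0,0,0,0,0.1],[0,0,0,0,0.1],[0,0,0,0,0.1],[0,0,0,0,0.1]]]' 20;python3 -m inch '[[[0,0,0,0,0.1],[0,0,0,0,0.1],[0,0,0,0,0.1],[0,0,0,0,0.1]]]'; python3 go.py
```

```text
time: 15.08
position: [0.659, 0.0849, 0.3356]
tool_rot: [0.456, 0.544, -0.493, 0.503]
ft_force: [-0.2, -0.6, 0.9]
grip_width: 0.0417
time: 15.42
position: [0.6591, 0.0849, 0.3361]
tool_rot: [0.456, 0.544, -0.493, 0.503]
ft_force: [-0.3, 0.2, 0.2]
grip_width: 0.0169
t 15.42 pos [0.6591 0.0849 0.3361] jaw deg 5.66 x axis [-0.079 -0.    -0.997] F [-0.3  0.2  0.2] w 0.0169 q [-0.04  0.53  1.13 -0.    1.55 -0.14]
```

```bash
cat > arc.py <<'E'
import sys
from m2 import *
from scipy.spatial.transform import Rotation as Ro
o=robot.get_obs();R=Ro.from_quat(o["tool_rot"]).as_matrix();off=np.array([0,0,-.002])
p=o["position"]-off-H;f=-(p@ex);a=np.arctan2(p[2],f)-np.arctan2(.012,.258)
print("t",o["time"].round(2),"a",a.round(3),"r",np.hypot(f,p[2]).round(4),"lat",(p@ey).round(4),"pos",o["position"].round(4),"F",o["ft_force"].round(1),"w",o["grip_width"].round(4),"xaxis",R[:,0].round(3))
n=int(sys.argv[1]);da=float(sys.argv[2]);P=[o["position"]]+[handle(a-da*(k+1))+off for k in range(n)]
for k in range(n): print((R.T@(P[k+1]-P[k])*100).round(2))
E
python3 arc.py 8 0.04
```

```text
Traceback (most recent call last):
  File "arc.py", line 6, in <module>
    print("t",o["time"].round(2),"a",a.round(3),"r",np.hypot(f,p[2]).round(4),"lat",(p@ey).round(4),"pos",o["position"].round(4),"F",o["ft_force"].round(1),"w",o["grip_width"].round(4),"xaxis",R[:,0].round(3))
              ^^^^^^^^^^^^^^^
AttributeError: 'float' object has no attribute 'round'
```

```bash
sed -i 's/o\["time"\].round(2)/round(o["time"],2)/; s/o\["grip_width"\].round(4)/round(o["grip_width"],4)/' arc.py; python3 arc.py 8 0.04
```

```text
t 15.42 a 1.546 r 0.2581 lat 0.0003 pos [0.6591 0.0849 0.3361] F [-0.3  0.2  0.2] w 0.0169 xaxis [-0.079 -0.    -0.997]
[ 0.06 -1.03  0.02]
[ 0.12 -1.03 -0.01]
[ 0.16 -1.02 -0.01]
[ 0.2  -1.01 -0.01]
[ 0.24 -1.   -0.01]
[ 0.28 -0.99 -0.01]
[ 0.32 -0.98 -0.01]
[ 0.36 -0.97 -0.01]
```

```bash
python3 -m inch '[[[0,-0.5,0,0,0.05],[0.1,-0.9,0,0,0.05],[0.15,-1,0,0,0.05],[0.2,-1,0,0,0.05]]]' 30; python3 arc.py 8 0.04
```

```text
time: 15.75
position: [0.6307, 0.082, 0.3356]
tool_rot: [0.461, 0.54, -0.488, 0.508]
ft_force: [1.4, -0.8, 1.4]
grip_width: 0.0173
t 15.75 a 1.436 r 0.2586 lat 0.0 pos [0.6307 0.082  0.3356] F [ 1.4 -0.8  1.4] w 0.0173 xaxis [-0.06   0.002 -0.998]
[ 0.21 -1.01 -0.  ]
[ 0.21 -1.01 -0.01]
[ 0.25 -1.   -0.01]
[ 0.29 -0.99 -0.01]
[ 0.33 -0.98 -0.01]
[ 0.37 -0.96 -0.01]
[ 0.41 -0.95 -0.  ]
[ 0.45 -0.93 -0.  ]
```

Tracking the arc well, with low forces. Continuing.

```bash
python3 -m inch '[[[0.2,-1,0,0,0.05],[0.2,-1,0,0,0.05],[0.25,-1,0,0,0.05],[0.3,-1,0,0,0.05],[0.35,-0.95,0,0,0.05],[0.4,-0.95,0,0,0.05]]]'; python3 arc.py 8 0.04
```

```text
time: 16.25
position: [0.5763, 0.0765, 0.3258]
tool_rot: [0.469, 0.533, -0.481, 0.515]
ft_force: [1.6, 0.3, -1.7]
grip_width: 0.0174
t 16.25 a 1.221 r 0.2597 lat -0.0005 pos [0.5763 0.0765 0.3258] F [ 1.6  0.3 -1.7] w 0.0174 xaxis [-0.03   0.003 -1.   ]
[ 0.49 -0.92 -0.05]
[ 0.4  -0.95 -0.01]
[ 0.43 -0.94 -0.  ]
[ 0.47 -0.92 -0.  ]
[ 0.51 -0.9  -0.  ]
[ 0.54 -0.88 -0.  ]
[ 0.58 -0.86 -0.  ]
[ 0.61 -0.83 -0.  ]
```

```bash
python3 -m inch '[[[0.5,-0.9,0,0,0.05],[0.45,-0.95,0,0,0.05],[0.45,-0.9,0,0,0.05],[0.5,-0.9,0,0,0.05],[0.55,-0.9,0,0,0.05],[0.55,-0.85,0,0,0.05]]]'; python3 arc.py 8 0.04
```

```text
time: 16.75
position: [0.5246, 0.0715, 0.3022]
tool_rot: [0.475, 0.526, -0.475, 0.522]
ft_force: [1.3, -0.1, -1.2]
grip_width: 0.017
t 16.75 a 1.001 r 0.2589 lat -0.0008 pos [0.5246 0.0715 0.3022] F [ 1.3 -0.1 -1.2] w 0.017 xaxis [-0.004  0.004 -1.   ]
[ 0.59 -0.85 -0.09]
[ 0.57 -0.86 -0.  ]
[ 0.61 -0.84 -0.  ]
[ 0.64 -0.81 -0.  ]
[ 0.67 -0.79 -0.  ]
[ 0.7  -0.76 -0.  ]
[ 0.73 -0.73 -0.  ]
[ 0.76 -0.7  -0.  ]
```

```bash
python3 -m inch '[[[0.6,-0.85,0,0,0.05],[0.6,-0.85,0,0,0.05],[0.6,-0.85,0,0,0.05],[0.65,-0.8,0,0,0.05],[0.65,-0.8,0,0,0.05],[0.4,-0.4,0,0,0.05],[0,0,0,0,0.05]]]'; python3 arc.py 4 0.03
python3 - <<'E'
from m2 import *
t=camera("top");s=camera("scene");w=camera("wrist")
cv2.imwrite("pics/t3.png",t[:,:,::-1]);cv2.imwrite("pics/s3.png",s[:,:,::-1]);cv2.imwrite("pics/w3.png",w[:,:,::-1])
b=lambda im,x,y:cv2.resize(im[y:y+60,x:x+60],(390,390),interpolation=cv2.INTER_CUBIC)
cv2.imwrite("pics/b3.png",np.hstack([b(t,200,130),b(s,395,145)])[:,:,::-1])
for n,im,i in(("top",t,it),("scene",s,isc)):
    for c,q in blobs(im,(0,200,110),(6,255,255),8)+blobs(im,(174,200,110),(180,255,255),8): print(n,'R',c.round(1),q)
    for a in(.5,.6,.7,.8):print(n,a,"ptr",proj(i,rad(a,.05,.171)).round(1)[0])
E
```

```text
time: 17.33
position: [0.4786, 0.067, 0.2684]
tool_rot: [0.479, 0.522, -0.471, 0.527]
ft_force: [1.8, -0.7, -5.5]
grip_width: 0.0175
t 17.33 a 0.779 r 0.2591 lat -0.0012 pos [0.4786 0.067  0.2684] F [ 1.8 -0.7 -5.5] w 0.0175 xaxis [ 0.013  0.004 -1.   ]
[ 0.59 -0.51 -0.12]
[ 0.54 -0.55 -0.  ]
[ 0.56 -0.54 -0.  ]
[ 0.58 -0.52 -0.  ]
top 0.5 ptr [227.4 150.6]
top 0.6 ptr [226.8 149. ]
top 0.7 ptr [226.1 147.3]
top 0.8 ptr [225.5 145.4]
scene R [424.3 175.1] [422 172   6   7  28]
scene 0.5 ptr [423.  183.7]
scene 0.6 ptr [424.2 183.9]
scene 0.7 ptr [425.5 184.2]
scene 0.8 ptr [426.9 184.7]
```

View pics/b3.png

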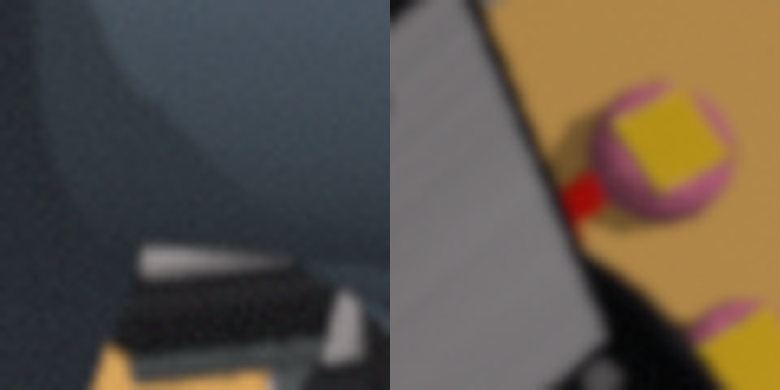

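Run:
```python
from m2 import *
iw=camera_info("wrist")
print("wrist proj tab",proj(iw,rad(.6,.066,.171)))
w=cv2.imread("pics/w3.png")[:,:,::-1].copy()
for c,q in blobs(w,(0,180,80),(6,255,255),8): print('w',c.round(1),q)
from scipy.optimize import least_squares
t0,s0=[cv2.imread(f"pics/{n}0.png")[:,:,::-1].copy() for n in("top","scene")]
for V,Sa in((110,200),(60,170),(40,150),(40,120)):
    r=[]
    for im,i,(u,v) in((t0,it,(225,154)),(s0,isc,(422,178))):
        bs=blobs(im,(0,Sa,V),(8,255,255),5)+blobs(im,(172,Sa,V),(180,255,255),5)
        c=min(bs,key=lambda b:np.hypot(*(b[0]-(u,v)))); r.append(c[0]);print(V,c[0].round(1),c[1])
    p=two(it,r[0],isc,r[1]);d=p[0]-H;f=-(d@ex)
    g=[least_squares(lambda a:(proj(i,rad(a[0],.066,.171))[0]-c),[.5]).x[0].round(3) for i,c in((it,r[0]),(isc,r[1]))]
    print(" tri: r",np.hypot(f,d[2]).round(4),"lat",(d@ey).round(4),"ang",np.arctan2(d[2],f).round(3),"resid",p[1].round(4),"fit",g)
```

```text
wrist proj tab [[467.29865228 -17.48635047]]
w [346.3 179. ] [345 169   3  21  47]
110 [224.9 153.6] [218 150  14   8  68]
110 [421.9 177.3] [417 172  11  11  72]
 tri: r 0.0707 lat 0.1715 ang 0.651 resid 0.0005 fit [np.float64(0.607), np.float64(0.605)]
60 [225.3 153.6] [218 150  16   8  90]
60 [421.7 177.9] [417 171  12  14  83]
 tri: r 0.0691 lat 0.1712 ang 0.636 resid 0.0005 fit [np.float64(0.604), np.float64(0.603)]
40 [225.7 153.4] [218 149  16   9  96]
40 [421.7 178.1] [417 171  12  14  86]
 tri: r 0.0691 lat 0.1703 ang 0.642 resid 0.0008 fit [np.float64(0.605), np.float64(0.602)]
40 [225.7 153.4] [218 149  16   9  97]
40 [421.8 178. ] [417 170  13  15  88]
 tri: r 0.0695 lat 0.1702 ang 0.649 resid 0.0013 fit [np.float64(0.606), np.float64(0.608)]
```

```bash
python3 -m inch '[[[-0.3,0.3,0,0,0.05],[-0.7,0.75,0,0,0.05],[-0.7,0.8,0,0,0.05],[-0.65,0.8,0,0,0.05],[-0.65,0.8,0,0,0.05],[-0.6,0.85,0,0,0.05],[-0.6,0.85,0,0,0.05]]]';python3 arc.py 8 -0.04
```

```text
time: 18.07
position: [0.5254, 0.0718, 0.3044]
tool_rot: [0.471, 0.53, -0.478, 0.519]
ft_force: [1.0, 0.2, -7.1]
grip_width: 0.0171
t 18.07 a 1.008 r 0.2604 lat -0.0006 pos [0.5254 0.0718 0.3044] F [ 1.   0.2 -7.1] w 0.0171 xaxis [-0.018  0.003 -1.   ]
[-0.32  1.01 -0.05]
[-0.47  0.92  0.01]
[-0.44  0.94  0.01]
[-0.4   0.95  0.01]
[-0.36  0.97  0.01]
[-0.32  0.98  0.01]
[-0.28  0.99  0.01]
[-0.24  1.    0.01]
```

```bash
python3 -m inch '[[[-0.35,1,0,0,0.05],[-0.45,0.95,0,0,0.05],[-0.45,0.95,0,0,0.05],[-0.4,0.95,0,0,0.05],[-0.35,0.95,0,0,0.05],[-0.3,1,0,0,0.05],[-0.3,1,0,0,0.05],[0,0,0,0,0.05]]]';python3 arc.py 2 -0.04
```

```text
time: 18.73
position: [0.5788, 0.0771, 0.3287]
tool_rot: [0.453, 0.544, -0.494, 0.504]
ft_force: [1.7, -0.4, -6.4]
grip_width: 0.0168
t 18.73 a 1.234 r 0.2617 lat -0.0001 pos [0.5788 0.0771 0.3287] F [ 1.7 -0.4 -6.4] w 0.0168 xaxis [-0.08  -0.004 -0.997]
[-0.04  1.09  0.  ]
[-0.32  0.98  0.01]
```

```bash
python3 -m inch '[[[0,1,0,0,0.05],[-0.2,1,0,0,0.05],[-0.2,1,0,0,0.05],[0.1,0,0,0,0.05],[0.1,0,0,0,0.2]]]';python3 -m inch '[[[0,0,0,0,0.45],[0,0,0,0,0.45],[0,0,-0.5,0,0.45],[0,0,-1.2,0,0.45],[0,0,-1.2,0,0.45],[0,0,-1,0,0.45],[0,0,0,0,0.45]]]';python3 arc.py 1 -0.04; python3 go.py
```

```text
time: 19.15
position: [0.6026, 0.0794, 0.3347]
tool_rot: [0.448, 0.548, -0.498, 0.501]
ft_force: [-3.2, -0.6, 4.3]
grip_width: 0.017
time: 19.73
position: [0.598, 0.1228, 0.3342]
tool_rot: [0.45, 0.547, -0.497, 0.501]
ft_force: [-1.4, 0.8, -0.9]
grip_width: 0.0387
t 19.73 a 1.325 r 0.2614 lat 0.0436 pos [0.598  0.1228 0.3342] F [-1.4  0.8 -0.9] w 0.0387 xaxis [-0.092 -0.006 -0.996]
[0.01 1.04 4.37]
t 19.73 pos [0.598  0.1228 0.3342] jaw deg 5.82 x axis [-0.092 -0.006 -0.996] F [-1.4  0.8 -0.9] w 0.0387 q [ 0.02  0.46  1.27 -0.    1.5  -0.08]
```

Moved 43 mm left and clear. Regrasp, then lower again. In arc.py I'll keep the lateral position constant.

```bash
python3 -m inch '[[[0.1,0,0,0,0.2],[0.1,0,0,0,0.05],[0,0,0,0,0.05],[0,0,0,0,0.05],[0,0,0,0,0.05],[0,0,0,0,0.05]]]' 30; sed -i 's/+off for k/+off+ey*(p@ey) for k/' arc.py; python3 arc.py 8 0.04
```

```text
time: 20.23
position: [0.5975, 0.1246, 0.3316]
tool_rot: [0.449, 0.548, -0.496, 0.502]
ft_force: [0.1, 1.6, -0.1]
grip_width: 0.017
t 20.23 a 1.322 r 0.2589 lat 0.0455 pos [0.5975 0.1246 0.3316] F [ 0.1  1.6 -0.1] w 0.017 xaxis [-0.092 -0.006 -0.996]
[ 0.38 -0.96 -0.01]
[ 0.36 -0.97 -0.01]
[ 0.4  -0.95 -0.01]
[ 0.44 -0.94 -0.01]
[ 0.47 -0.92 -0.01]
[ 0.51 -0.9  -0.01]
[ 0.54 -0.88 -0.01]
[ 0.58 -0.86 -0.01]
```

```bash
python3 -m inch '[[[0.2,-0.5,0,0,0.05],[0.35,-0.95,0,0,0.05],[0.4,-0.95,0,0,0.05],[0.45,-0.95,0,0,0.05],[0.45,-0.9,0,0,0.05],[0.45,-0.9,0,0,0.05],[0.45,-0.9,0,0,0.05]]]'; python3 arc.py 8 0.04
```

```text
time: 20.82
position: [0.5423, 0.119, 0.313]
tool_rot: [0.459, 0.541, -0.488, 0.508]
ft_force: [2.2, 1.8, -0.6]
grip_width: 0.0168
t 20.82 a 1.095 r 0.2585 lat 0.0449 pos [0.5423 0.119  0.313 ] F [ 2.2  1.8 -0.6] w 0.0168 xaxis [-0.062  0.001 -0.998]
[ 0.52 -0.89 -0.01]
[ 0.54 -0.88 -0.01]
[ 0.58 -0.86 -0.01]
[ 0.61 -0.83 -0.01]
[ 0.64 -0.81 -0.01]
[ 0.67 -0.78 -0.  ]
[ 0.7  -0.76 -0.  ]
[ 0.73 -0.73 -0.  ]
```

```bash
python3 -m inch '[[[0.5,-0.9,0,0,0.05],[0.55,-0.85,0,0,0.05],[0.6,-0.85,0,0,0.05],[0.6,-0.8,0,0,0.05],[0.65,-0.8,0,0,0.05],[0.65,-0.8,0,0,0.05],[0.7,-0.75,0,0,0.05],[0.4,-0.4,0,0,0.05]]]'; python3 arc.py 8 0.03
```

```text
time: 21.48
position: [0.48, 0.1128, 0.2717]
tool_rot: [0.467, 0.535, -0.482, 0.513]
ft_force: [-0.2, 1.1, 0.2]
grip_width: 0.0174
t 21.48 a 0.803 r 0.2578 lat 0.0444 pos [0.48   0.1128 0.2717] F [-0.2  1.1  0.2] w 0.0174 xaxis [-0.037  0.005 -0.999]
[ 0.51 -0.59 -0.  ]
[ 0.56 -0.54  0.  ]
[ 0.57 -0.52  0.  ]
[ 0.59 -0.5   0.  ]
[ 0.6  -0.49  0.  ]
[ 0.62 -0.47  0.  ]
[ 0.63 -0.45  0.  ]
[ 0.64 -0.43  0.  ]
```

```bash
python3 -m inch '[[[0.5,-0.55,0,0,0.05],[0.55,-0.55,0,0,0.05],[0.55,-0.5,0,0,0.05],[0.6,-0.5,0,0,0.05],[0.4,-0.3,0,0,0.05],[0,0,0,0,0.05]]]'; python3 arc.py 3 0.02
python3 - <<'E'
from m2 import *
iw=camera_info("wrist");w=camera("wrist");cv2.imwrite("pics/w4.png",w[:,:,::-1])
for a in (.5,.6,.7): print(a,"tab",proj(iw,rad(a,.066,.171)).round(1)[0],"ptr",proj(iw,rad(a,.05,.171)).round(1)[0])
for c,q in blobs(w,(0,150,60),(8,255,255),8)+blobs(w,(172,150,60),(180,255,255),8): print('w',c.round(1),q)
x=int(proj(iw,rad(.6,.066,.171))[0][0])
cv2.imwrite("pics/b4.png",cv2.resize(w[0:100,x-70:x+70],(784,560),interpolation=cv2.INTER_CUBIC)[:,:,::-1]);print(x-70)
E
```

```text
time: 21.98
position: [0.4534, 0.1102, 0.2442]
tool_rot: [0.468, 0.534, -0.481, 0.514]
ft_force: [0.9, 1.7, -1.6]
grip_width: 0.0173
t 21.98 a 0.655 r 0.2576 lat 0.0442 pos [0.4534 0.1102 0.2442] F [ 0.9  1.7 -1.6] w 0.0173 xaxis [-0.033  0.006 -0.999]
[ 0.37 -0.37  0.  ]
[ 0.41 -0.31  0.  ]
[ 0.42 -0.3   0.  ]
0.5 tab [504.3  39.3] ptr [516.6  41.4]
0.6 tab [512.2  38.4] ptr [522.6  40.8]
0.7 tab [520.8  37.7] ptr [529.   40.3]
w [510.4  30.7] [499   8  23  45 814]
442
```

View pics/b4.png

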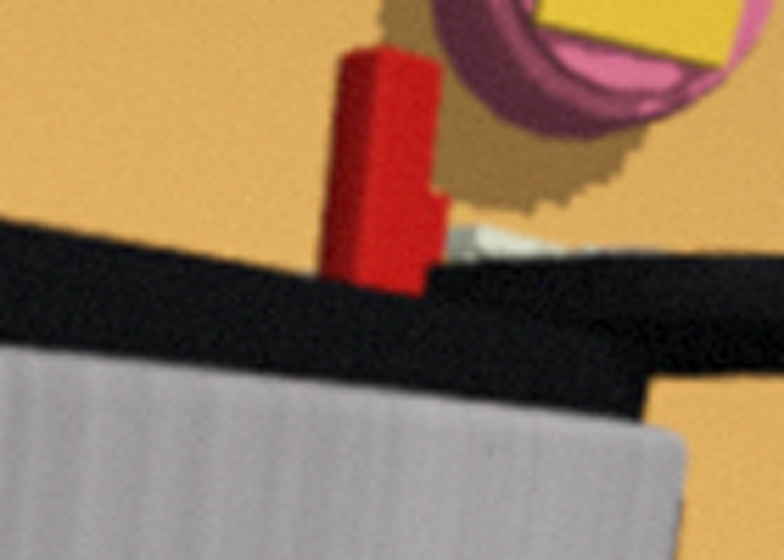

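```bash
python3 -m inch '[[[0.3,-0.25,0,0,0.05],[0.35,-0.25,0,0,0.05],[0.2,-0.15,0,0,0.05],[0,0,0,0,0.05]]]'; python3 arc.py 1 0.02;  python3 -m inch '[[[0,0,0,0,0.05],[0,0,0,0,0.05],[0,0,0,0,0.05]]]';python3 arc.py 1 0.02
python3 - <<'E'
from m2 import *
iw=camera_info("wrist");w=camera("wrist");s=camera("scene");cv2.imwrite("pics/w5.png",w[:,:,::-1])
for a in (.5,.6,.7): print(a,"tab",proj(iw,rad(a,.066,.171)).round(1)[0],"ptr",proj(iw,rad(a,.05,.165)).round(1)[0])
x=int(proj(iw,rad(.6,.066,.171))[0][0])
A=cv2.resize(w[0:80,x-40:x+40],(560,560),interpolation=cv2.INTER_CUBIC)
cv2.imwrite("pics/b5.png",A[:,:,::-1]);print(x-40)
for c,q in blobs(s,(22,170,120),(34,255,255),60): print(c.round(1),onz(isc,[c],.098)[0].round(4))
E
```

```text
time: 22.37
position: [0.4466, 0.1095, 0.2355]
tool_rot: [0.468, 0.534, -0.481, 0.514]
ft_force: [-0.7, 0.8, -1.9]
grip_width: 0.0166
t 22.37 a 0.612 r 0.2575 lat 0.0441 pos [0.4466 0.1095 0.2355] F [-0.7  0.8 -1.9] w 0.0166 xaxis [-0.033  0.006 -0.999]
[ 0.38 -0.36  0.  ]
time: 22.62
position: [0.4465, 0.1095, 0.2354]
tool_rot: [0.468, 0.534, -0.481, 0.514]
ft_force: [-0.5, 2.3, -1.2]
grip_width: 0.0171
t 22.62 a 0.611 r 0.2575 lat 0.0441 pos [0.4465 0.1095 0.2354] F [-0.5  2.3 -1.2] w 0.0171 xaxis [-0.034  0.006 -0.999]
[ 0.38 -0.36  0.  ]
0.5 tab [518.9  38. ] ptr [530.   48.3]
0.6 tab [527.3  37.1] ptr [536.3  47.8]
0.7 tab [536.4  36.4] ptr [543.   47.4]
487
[437.5 166.2] [0.5771 0.3159 0.098 ]
[450.8 200.3] [0.668  0.2831 0.098 ]
[ 58.2 216. ] [ 0.144  -0.5567  0.098 ]
```

View pics/b5.png

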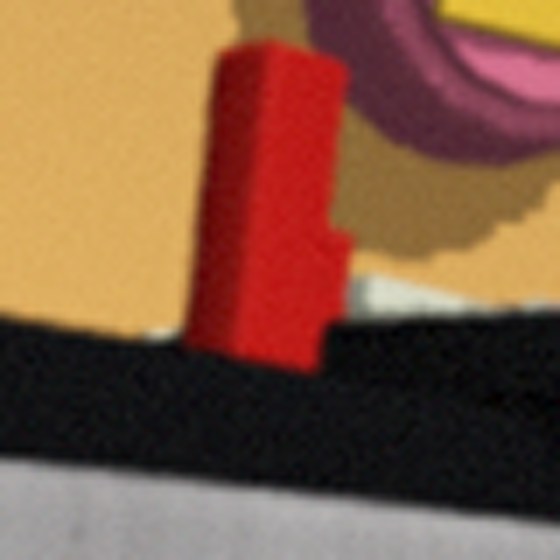

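```bash
python3 -m inch '[[[0.2,-0.15,0,0,0.05],[0,0,0,0,0.05],[0,0,0,0,0.05],[0,0,0,0,0.05],[0,0,0,0,0.05]]]'; python3 arc.py 1 0.02; python3 -m inch '[[[0,0,0,0,0.05],[0,0,0,0,0.05],[0,0,0,0,0.05],[0,0,0,0,0.05]]]';python3 arc.py 1 .02; python3 look.py top
```

```text
time: 23.13
position: [0.4451, 0.1093, 0.2335]
tool_rot: [0.468, 0.534, -0.481, 0.514]
ft_force: [0.2, 1.3, -1.3]
grip_width: 0.0171
t 23.13 a 0.602 r 0.2575 lat 0.0441 pos [0.4451 0.1093 0.2335] F [ 0.2  1.3 -1.3] w 0.0171 xaxis [-0.033  0.006 -0.999]
[ 0.38 -0.36  0.  ]
time: 23.47
position: [0.4451, 0.1093, 0.2335]
tool_rot: [0.468, 0.534, -0.481, 0.514]
ft_force: [0.4, 0.8, -1.9]
grip_width: 0.0172
t 23.47 a 0.602 r 0.2575 lat 0.0441 pos [0.4451 0.1093 0.2335] F [ 0.4  0.8 -1.9] w 0.0172 xaxis [-0.033  0.006 -0.999]
[ 0.38 -0.36  0.  ]
```

The lid is steady at 0.602 rad and gripped at 17 mm opening, so I'm handing in.

```bash
python3 -c "
from rig import robot
print(robot.hand_in())"; python3 arc.py 0 0.02
```

```text
the job is handed in; nothing more can be done
None
the job is handed in; nothing more can be done
```

The three muffins are in an even row on the lower plate. The lid is lowered to about 0.60 rad, close to my estimate of the red tab's angle, and the gripper is still holding it. I handed in at 23.5 s of the 61 s allowed.

**Muffins:** With the lid still up, the last camera check put them within about 3 mm of the plate's middle line. Their sideways positions were about +81, -1 to -2, and -81 mm, with the middle one near centre. I could not see them again after lowering, because the lid and arm hide them. Nothing in the forces suggested the lid touched them.

**Lid:** I first gripped the handle bar at its centre and lowered the lid, but I couldn't see the pointer and tab well enough. So I raised it to about 1.3 rad, where it stays up by itself, regripped about 45 mm to the left, and lowered it again. At the end the arm's position gave a steady lid angle of 0.602 rad, with the fingers on the bar at 17 mm opening and a 30 N grip set. The wrist camera, just before a final 0.01 rad adjustment, showed the pointer tip right at the tab's inner end.

**Tab angle:** My measurements disagreed somewhat:

| Method | Tab angle (rad) |
|---|---|
| Fit to the fixed cameras | 0.605 |
| Wrist camera | 0.58 |
| Plain two-view triangulation | about 0.64 |

The triangulation also put the tab 3–4 mm too far from the hinge, so I trusted it least. The lid is within 0.04 rad of all three, inside the 0.07 allowed. The arm was kept clear of the tab, jug, brush and tub, but I did not re-measure their positions at the end.

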